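# Feed a half wheel of cheese along the fence with the push stick

## Task

Pick up the push stick by its red handle and use only the stick, never the gripper, on the half wheel: first slide the cheese sideways until its flat cut face lies flush on the fence, then feed it along the fence, keeping it flush, under the yellow flap into the clear hood until it is pressed home against the stop with a firm but gentle push held for a moment, and the flap has dropped shut behind it. Then stand the stick upright, well on its blue mat again, and leave the jars and the cheese drum where they stand.

Things in the scene. Friction and masses are not known exactly. Their poses are not given: they have to be found in the camera images.
- guide: Fixed feeding guide with a white deck, whose top (the sliding surface) is 12 mm above this origin. Origin at counter height at the corner where fence face and stop face meet. Own y: feed direction, along the fence towards the stop; own x: across the lane into the fence. The lane lies at x < 0, y < 0; the deck spans x = -105 to 12 mm, y = -430 to 14 mm.
- fence (a point): Aluminium fence rail of the guide, 10 mm thick, as long as the deck. This point is on the edge of its face, on the deck, 300 mm before the stop (guide frame 0, -300, 12 mm); axes as guide. The face is the plane x = 0; the rail's top is 24 mm above the deck.
- mouth (a point): Mouth of the clear hood over the lane's end (guide frame -50, -163, 12 mm: on the deck, mid-lane; axes as guide). The hood runs from here to the stop; inner height 48 mm above the deck, outer top 67 mm above the counter, a side panel closes it at x = -102 mm. It is made of clear plastic on steel posts.
- stop: Steel end plate of the guide, 102 x 8 x 46 mm, under the hood; same origin and axes as guide: its face is the plane y = 0. Fixed and rigid. The cheese bruises if pressed on it with more than 22 N.
- flap (a joint): Yellow sprung flap (94 mm wide) across the hood's mouth, 163 mm before the stop: hinge 43 mm, lower edge 28 mm above the deck. 0 rad: shut, hanging; about 1 rad while it lies on the cheese; it swings only inwards. It resists the cheese with a few N until the cheese is fully past it. The push stick passes under it freely.
- half_center (a point): Half wheel of cheese: half disc 146 mm long, 74 deep, 36 high, about 0.3 kg (varies), loose on the deck before the hood, about 17 to 28 mm off the fence and askew. The point is the middle of its box, 18 mm above its underside. Own x points from the flat cut face (36.5 mm behind the point, facing the fence) to the crown (37 mm ahead); own y along the flat face (ends +-73 mm), z up.
- half: The half wheel again: origin under its centre on its underside, axes as half_center. From above, the round side is about an arc of radius 73 mm about the middle of the flat face. When home, the centre is 36.5 mm from the fence face and 73 mm from the stop face.
- stick_grip (a point): Wooden push stick, about 0.12 kg, loose, standing on its sole (24 mm wide, 20 high, round nose of radius 12 mm); red upright handle 22 mm across, 32 along, top 74 mm above the underside. The point is in the handle, 50 mm above the underside. Own y points along the sole to the nose, whose end is 80 mm ahead of the point; the sole ends 25 mm behind it. Own z up.
- stick: The push stick again: origin on its underside, 50 mm below stick_grip, same axes. At the start its nose points roughly in the feed direction.
- mat: Fixed blue mat, 110 mm (own x) by 170 mm (own y), 3 mm thick, on which the stick stands at the start, its handle 20 to 35 mm behind the mat's centre along y; origin under its centre at counter height.
- honey: Honey jar, bystander, 71 mm wide, 110 mm tall; origin under its centre.
- jam: Jam jar, bystander, 76 mm wide, 112 mm tall; origin under its centre.
- drum: Tall drum of goat cheese, bystander, 63 mm wide, 72 mm tall; origin under its centre.

How it is judged (in metres and radians):
On the way, in this order (a step that is already met when the one before it is completed fails the run):
1. the cheese's flat face lies flush on the fence (within 3 mm, 3 degrees) while it is still outside the hood (x of half_center in the frame of guide above -0.0395 m and angle between the x axis of half_center and the x axis of guide, either way round below 0.05 rad and y of half_center in the frame of guide below -0.231 m), for 0.1 s.
2. the cheese is pressed on the stop with at least 4 N for 0.3 s (contact force between half and stop above 4 N and contact force between stick and half above 2 N), for 0.3 s.
At the end, for the whole second after the job is handed in: The half wheel is within 3.5 mm of the stop and 4 mm of the fence, flush within 3.5 degrees; the flap is shut (under 0.1 rad); the stick stands upright on the mat, its handle over the mat, released and at rest (y of half_center in the frame of guide above -0.0765 m and x of half_center in the frame of guide above -0.0405 m and angle between the x axis of half_center and the x axis of guide, either way round below 0.06 rad and value of joint flap below 0.1 rad and angle between stick_grip's own z axis and vertical below 0.08 rad and height (world z) of stick_grip below 0.056 m and x of stick_grip in the frame of mat between -0.05 and 0.05 m and y of stick_grip in the frame of mat between -0.08 and 0.07 m and linear speed of each of stick, half below 0.02 m/s); the robot touches nothing.
It fails at once if the gripper or arm touches the half wheel (contact force between any of the fingers, the arm and half above 0.5 N).
It fails at once if the cheese goes under the flap while it is more than 5 mm off the fence or 5 degrees askew (y of half_center in the frame of guide above -0.228 m and (x of half_center in the frame of guide below -0.0415 m or angle between the x axis of half_center and the x axis of guide, either way round above 0.087 rad)).
It fails at once if the cheese is bruised: more than 22 N on the stop (contact force between half and stop above 22 N).
It fails at once if a bystander is shifted by more than 20 mm (distance of any of honey, jam, drum from where it was at the start of the episode above 0.02 m).
It also fails if it takes over 72 s, if anything falls off the work surface, if the arm or the gripper's body presses on something with over 40 N, if the wrist force passes 120 N, or if a joint passes its speed limit or range.

## Robot

A 7-joint arm with a two-finger parallel gripper is mounted at the origin on a cart in front of the work surface, level with it; the furniture and walls round the work are solid. World frame = base frame: x ahead of the robot, y to its left, z up, the work surface at z = 0. Lengths are in mm, angles in rad, forces in N, time in s.
With the tool pointing down it reaches from about 425 to 950 mm from the base axis. Payload 4.7 kg.
Tool frame: the origin (TCP) lies at the very end of the fingers, on their centre line; the grasp point (between the pads) lies behind it (robot.tcp_to_grasp is the z of the grasp point in the tool frame, in mm); z points along the fingers, y is the line along which they close (so a half turn about z gives the same grasp; the last joint's range is limited). The gripper opens to 85 mm and grips with 20 to 120 N. Pads are 22 mm wide; open, the fingers measure 114 mm over their backs; the gripper's body (76 mm by 85 mm) begins 54 mm behind the grasp point. The pads swing forward as they close: fully open they stand 13 mm farther back than shut.
Start: joints at [-1.27, 0.469, -0.049, 1.532, 0.024, 1.141, -0.082], TCP at [218.561, 638.654, 231.335] pointing down, gripper open.
Joint ranges: [-2.59, 2.59], [-0.33, 1.99], [-1.39, 1.29], [0.1, 2.45], [-1.04, 4.18], [0.21, 1.99], [-2.66, 2.66]. Speed limits (rad/s): [2.57, 2.57, 3.14, 3.14, 3.14, 3.14, 3.14].

## Interface

Orientations are given as a unit quaternion [w, x, y, z].
In Python, from cell import robot gives the robot as it stands. The module is installed in compiled form; this text tells all that it offers.
- The arm moves only by the tool jog_arm, never from a script. Its argument "series" is a list of rows, each a list of 2 entries, a list of its own where there are three numbers: the shift along the tool's x, y, z in cm, then the turn, a rotation vector about the tool's x, y, z in rad. A call has exactly 5 rows; each row is the pose to reach, as a shift and turn from the pose commanded when the call began, along the tool's axes at that moment; what a row does not reach only later rows make up. A row lasts 1/10 s, in which the tool goes at most 50 mm and 8.59 degrees, less where a joint would pass 70% of its speed; a pose out of reach is approached as far as the arm can. A call with a gripper value outside its range is refused whole. "claw" is the gripper command: -1 is fully open, 1 is shut, values between are in proportion, set as the call begins (left out, the last holds). The fingers move at their own pace and stop on an object; the grip force is fixed at half the most. Time passes only in rows, so rows that repeat a pose let the fingers close, or fill a call up. It gives the time, the measured TCP pose, the force, the opening and the grip force at its end, in the units of the state.
- robot.state(): the state, without advancing time (a new reading comes with each control period).
- robot.capture(name): name is "side" or "top"; returns a dict with "image" (400x640x3 uint8, red, green, blue), "z_map" (400x640 float32, mm along the optical axis (not along the pixel's ray), 0 where there is no reading), "intrinsics" (3x3 intrinsics, pixels), "k1" (the pictures are not rectified: a ray, as slopes to the right and down, at radius r is drawn at 1 + k1 r^2 times it, then the intrinsics apply), "R" (3x3) and "t" (3): a world point X has camera coordinates R X + t. Camera axes: x right, y down, z forward; pixel columns grow to the right and rows downward; lengths in mm; the calibration is good to about 2 mm. A picture is of the moment at which its call begins.
- robot.close_job(): hands the job in; it is judged then, once.
Trained networks look in a picture, given as the dict that the camera call returned (one of the last four; its "shot" number tells which), for a name from the list of things; names that differ only in an ending like _2 or _b are one class to them, and where a whole thing is asked for, a point or a joint stands for the part that bears it (a point fixed in the world has none). Each returns a list of dicts, best first, with "p" (0 to 1); they miss things now and then, are a little off and sometimes report something else, mostly with a low value. They report only what shows in the picture. A call takes as long as a camera call.
- robot.look_for(picture, target): "box" ([left, top, right, bottom] in pixels, round what is visible of it).
- robot.cut_out(picture, target): "mask" (400x640 bool, what is visible of it) and "box" ([left, top, right, bottom] in pixels, round what is visible of it).
- robot.mark_of(picture, target): "at" ([column, row] in pixels: a listed point, or the origin of a listed thing).
The state is a dict: "clock": time; "qpos": joint angles; "dq": joint speeds; "joint_torque": joint torques, N m; "tcp_pos": TCP position; "eef_rot": TCP orientation; "wrist_force": force on the tool from outside, world axes, zero at the start; "wrist_torque": the same for the moment, N m; "width": finger opening in mm; "grip_force": force on a finger pad.
Only numpy, scipy, OpenCV 4.12 (cv2) and the standard library are available. Lean on these libraries where they do the work, as an engineer would, in place of code of your own. Each camera call takes 0.05 s, during which the arm holds its last target. There are 200 camera calls.

## Working session

There is one attempt and no reset: what is moved stays moved. The work goes in short steps, Python scripts to look and compute and a tool call to move; the robot and the scene stay as the last step left them, time stands still between calls to the robot, and variables do not carry over. Pictures are saved under pics/ and viewed, at most 10 in all, crops included, and the job is handed in when it is done.

Besides the shell and the picture viewer there is one more tool, called by a JSON object that holds its "fn" and its "kwargs", one argument or row to a line. jog_arm: Moves the arm, as the interface text tells. Its arguments: {"type":"object","properties":{"series":{"type":"array"},"claw":{"type":"number"}},"required":["series"]}

```bash
mkdir -p pics; cat > h.py <<'E'
import numpy as np, cv2
from cell import robot
def ray(c,px):
    K=np.array(c["intrinsics"]);s=np.array([(px[0]-K[0,2])/K[0,0],(px[1]-K[1,2])/K[1,1]]);u=s.copy()
    for _ in range(20): u=s/(1+c["k1"]*(u@u))
    return u
def onplane(c,px,z):
    R=np.array(c["R"]);t=np.array(c["t"]);u=ray(c,px);d=R.T@np.array([u[0],u[1],1]);o=-R.T@t
    return o+d*(z-o[2])/d[2]
def cloud(c,mask=None):
    z=c["z_map"];m=z>0
    if mask is not None: m&=mask
    r,q=np.nonzero(m);K=np.array(c["intrinsics"])
    s=np.stack([(q-K[0,2])/K[0,0],(r-K[1,2])/K[1,1]],1);u=s.copy()
    for _ in range(20): u=s/(1+c["k1"]*(u**2).sum(1,keepdims=True))
    Z=z[r,q];P=np.c_[u*Z[:,None],Z]
    return (P-np.array(c["t"]))@np.array(c["R"])
def save(c,n): cv2.imwrite("pics/"+n,c["image"][:,:,::-1])
E
python3 - <<'E'
from h import *
s=robot.state();print(s,robot.tcp_to_grasp)
z={"guide":0,"fence":12,"mouth":12,"stop":0,"half_center":30,"half":12,"stick_grip":53,"stick":3,"mat":0,"honey":0,"jam":0,"drum":0}
for n in("top","side"):
    c=robot.capture(n);save(c,n+"0.png");print(n,c["t"],np.array(c["R"]).round(3).tolist(),c["k1"])
    for k in z:
        for m in robot.mark_of(c,k)[:1]: print(k,round(m["p"],2),np.round(m["at"],1),onplane(c,m["at"],z[k]).round(1))
E
```

```text
{'clock': 0.0, 'qpos': array([-1.26990789,  0.46949257, -0.04855677,  1.53368534,  0.02407564,
        1.14100803, -0.0823034 ]), 'dq': array([-0.00089592,  0.00019499, -0.0007019 ,  0.00086108,  0.00066383,
       -0.00023196,  0.0009675 ]), 'joint_torque': array([-5.53536138e-04, -5.10307252e+01, -4.69084515e-02, -2.37718803e+01,
        1.06578780e-02,  7.31494365e-03, -1.38155352e-05]), 'tcp_pos': array([218.41030957, 638.07066321, 230.23046388]), 'eef_rot': array([-1.30781813e-04,  1.64155889e-01,  9.86433898e-01, -9.95839012e-04]), 'wrist_force': array([-0.37964708, -0.70761184, -0.10004269]), 'wrist_torque': array([ 0.03187799, -0.01440834,  0.05439443]), 'grip_force': 0.0, 'width': 85.32979918369836} -18.700000000000003
top [  66.15542677  657.29708189 1150.33684323] [[0.009, -1.0, -0.011], [-0.987, -0.007, -0.161], [0.161, 0.012, -0.987]] -0.053679219260711605
guide 0.65 [192.4 234.8] [547.1 461.1   0. ]
fence 0.84 [283.5 224.9] [579.8 174.3  12. ]
mouth 0.68 [243.8 242.5] [524.3 295.7  12. ]
half_center 0.86 [277.2 244.4] [518.7 190.4  30. ]
half 0.88 [280.3 244.6] [519.  1
[... 247 characters left out ...]
drum 0.88 [426.  184.8] [ 711.7 -273.9    0. ]
side [-630.31824281  197.53679697 1204.56325781] [[0.977, -0.213, 0.005], [-0.139, -0.658, -0.74], [0.161, 0.723, -0.672]] -0.08801366121529063
guide 0.88 [278.6 158.1] [531.8 450.    0. ]
fence 0.67 [300.7 200.1] [579.7 153.8  12. ]
mouth 0.96 [280.6 178.5] [522.3 295.6  12. ]
half_center 0.59 [281.4 193.6] [512.8 184.4  30. ]
half 0.84 [286. 196.] [529.3 187.8  12. ]
stick_grip 0.57 [329.5 295.3] [ 588.2 -296.7   53. ]
stick 0.69 [333.1 304.8] [ 599.1 -298.4    3. ]
mat 0.62 [325.3 303.3] [ 578.5 -287.     0. ]
honey 0.73 [337.1 194. ] [723.4 172.1  -0. ]
jam 0.65 [354.8 212.9] [762.3  58.2   0. ]
drum 0.83 [366.  292.4] [ 705.  -276.1    0. ]
```

```bash
python3 - <<'E'
import cv2
a=cv2.imread("pics/top0.png")[150:300,150:510];cv2.imwrite("pics/a.png",cv2.resize(a,None,fx=2.2,fy=2.2,interpolation=2))
E
```

```text
(no output)
```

View pics/a.png

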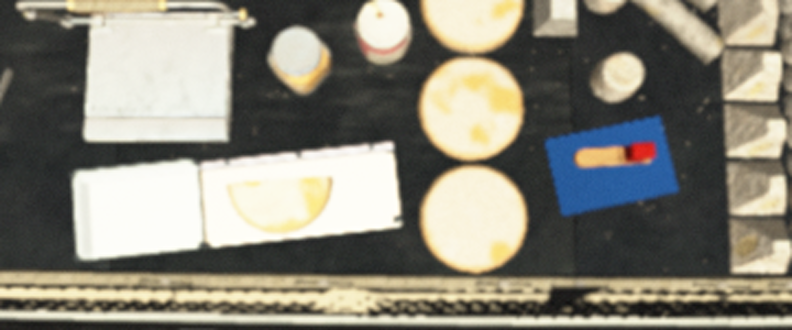

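View pics/side0.png

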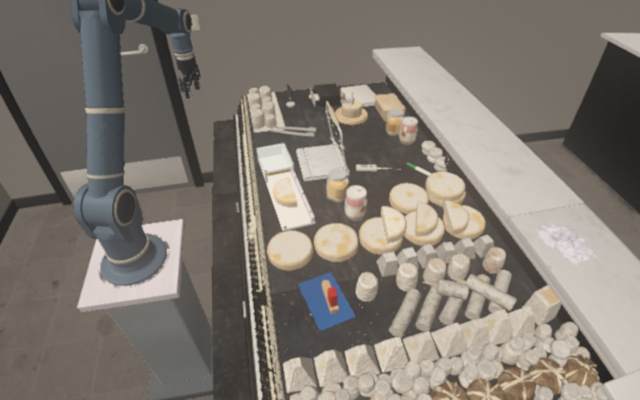

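The top view (2.2x crop) shows the guide at (75–400, 145–260) with its fence on the far (upper) side, the hood on the left and the cheese at about (280, 205). The stick is on the mat with its red handle at (640, 152). I'll rectify onto known planes to measure the poses.

```bash
cat >> h.py <<'E'
def rect(c,z,x0,x1,y0,y1,s=1.5):
    # rows: world x decreasing downward; cols: world y decreasing rightward
    xs=np.arange(x1,x0,-1/s);ys=np.arange(y1,y0,-1/s);Y,X=np.meshgrid(ys,xs)
    P=np.stack([X,Y,0*X+z],-1)@np.array(c["R"]).T+np.array(c["t"])
    u=P[...,:2]/P[...,2:];u=u*(1+c["k1"]*(u**2).sum(-1,keepdims=True));K=np.array(c["intrinsics"])
    return cv2.remap(c["image"],(u[...,0]*K[0,0]+K[0,2]).astype(np.float32),(u[...,1]*K[1,1]+K[1,2]).astype(np.float32),cv2.INTER_CUBIC)
def pts(c,mask,z):
    r,q=np.nonzero(mask);return np.array([onplane(c,(a,b),z)[:2] for a,b in zip(q,r)],np.float32)
def box(c,mask,z):
    m=cv2.morphologyEx(mask.astype(np.uint8),cv2.MORPH_OPEN,np.ones((3,3)))
    n,l,st,_=cv2.connectedComponentsWithStats(m);k=1+np.argmax(st[1:,4]);p=pts(c,l==k,z)
    (cx,cy),wh,_=R=cv2.minAreaRect(p);b=cv2.boxPoints(R);e=[b[1]-b[0],b[2]-b[1]];L=max(e,key=np.linalg.norm)
    L=L*np.sign(L[1]);return np.round([cx,cy],1),np.round(sorted(wh),1),round(float(np.degrees(np.arctan2(-L[0],L[1]))),2),np.round(p.mean(0),1)
E
python3 - <<'E'
from h import *
for n in("top","side"):
    c=robot.capture(n);hsv=cv2.cvtColor(c["image"],cv2.COLOR_RGB2HSV);H,S,V=cv2.split(hsv)
    print(n,"cam",-np.array(c["R"]).T@c["t"])
    w=np.zeros(H.shape,bool)
    m=robot.look_for(c,"mat")[0]["box"];l,t,r,b=[int(v) for v in m];w[t-6:b+6,l-6:r+6]=1
    blue=w&(H>95)&(H<130)&(S>120);red=w&((H<8)|(H>172))&(S>150)&(V>70)
    hull=cv2.morphologyEx((w&((S>100)&(V>60)|red)).astype(np.uint8),cv2.MORPH_CLOSE,np.ones((15,15)))
    print("mat",box(c,hull>0,3));print("red",box(c,red,70))
    sole=w&(H>8)&(H<30)&(S>40)&(V>100);print("sole",sole.sum(),box(c,sole,23))
    for k,z in(("half",48),("stick",23),("guide",12)):
        q=robot.cut_out(c,k)
        if q:print(k,q[0]["p"],box(c,q[0]["mask"],z))
        if q and n=="top":
            C=cloud(c,q[0]["mask"]);print(" z pct",np.percentile(C[:,2],[5,25,50,75,95]).round(1))
    C=cloud(c);
    for nm,(a,b,d,e) in {"wheels":(450,700,-120,-5),"deck":(540,570,50,90)}.items():
        s=C[(C[:,0]>a)&(C[:,0]<b)&(C[:,1]>d)&(C[:,1]<e)];print(nm,np.percentile(s[:,2],[2,50,99]).round(1))
    v=rect(c,12,430,630,-10,490,1.6)[:,:,::-1];cv2.imwrite(f"pics/g_{n}.png",v)
a=np.vstack([cv2.imread("pics/g_top.png"),cv2.imread("pics/g_side.png")[:250]]);print(a.shape);cv2.imwrite("pics/g.png",a)
E
```

```text
top cam [ 463.45166829   57.12444562 1241.62804258]
mat (array([ 583.9, -273.9]), array([116. , 176.3]), 12.15, array([ 583.7, -273.3], dtype=float32))
red (array([ 596.6, -294.8]), array([20.8, 33.7]), 0.36, array([ 596.4, -295.1], dtype=float32))
sole 182 (array([ 593.9, -252.9]), array([24.7, 71.1]), 0.37, array([ 594.1, -253.3], dtype=float32))
half 0.59 (array([519.4, 188.7]), array([ 76.8, 142.1]), 5.5, array([524.7, 189.1], dtype=float32))
 z pct [37.5 46.5 48.3 50.  52.4]
stick 0.62 (array([ 596.1, -272.1]), array([ 27.8, 110.4]), 5.07, array([ 595.7, -273.1], dtype=float32))
 z pct [17.7 23.2 25.9 67.8 78.4]
guide 0.77 (array([530.3, 257.5]), array([123. , 453.2]), 5.78, array([529.6, 275.4], dtype=float32))
 z pct [10.  13.4 59.  65.1 68.2]
wheels [-1.4 33.9 39.7]
deck [ 8.8 13.1 18.4]
side cam [ 449.48405738 -874.80223719  959.155693  ]Traceback (most recent call last):
  File "<stdin>", line 9, in <module>
  File "h.py", line 29, in box
    n,l,st,_=cv2.connectedComponentsWithStats(m);k=1+np.argmax(st[1:,4]);p=pts(c,l==k,z)
                                                     ~~~~~~~~~^^^^^^^^^^
    return _wrapfunc(a, 'argmax', axis=axis, out=out, **kwds)
    return bound(*args, **kwds)
ValueError: attempt to get argmax of an empty sequence
```

```bash
python3 - <<'E'
from h import *
c=robot.capture("top");d=robot.capture("side")
a=np.vstack([rect(c,12,430,630,-10,490,1.6),rect(d,12,445,615,-10,490,1.6)])
cv2.imwrite("pics/g.png",a[:,:,::-1]);print(a.shape)
E
```

```text
(592, 800, 3)
```

View pics/g.png

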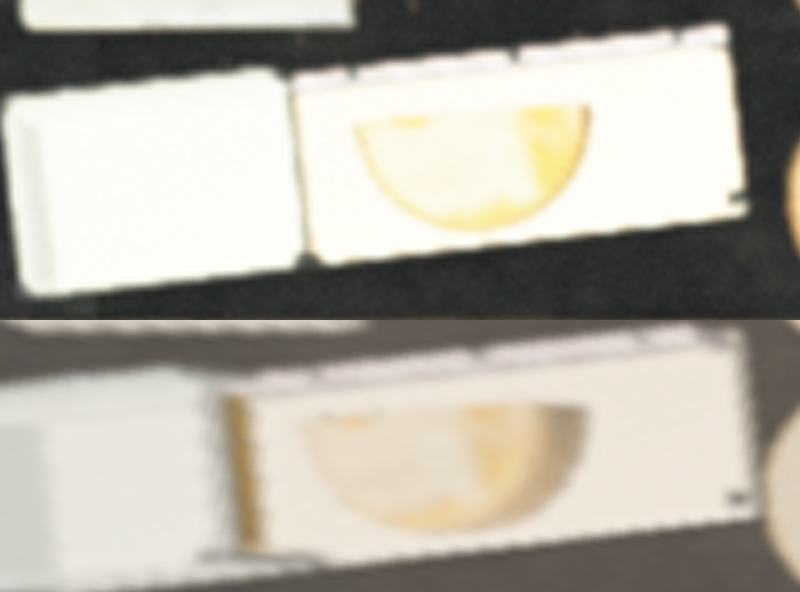

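The rectified top view (1.6 px/mm) shows the deck's near edge running from (320, 264) to (747, 214) and the cheese's flat edge from (358, 122) to (590, 105). That puts the feed direction 6.7° off world y, the guide origin at about (550.6, 462.4), and the cheese 26 mm off the fence and 2.5° askew.

```bash
cat >> h.py <<'E'
A=np.radians(6.68);U=np.array([-np.sin(A),np.cos(A)]);V=np.array([np.cos(A),np.sin(A)]);O=np.array([550.6,462.4])
def g2w(v,u): return O+v*V+u*U
def w2g(p): d=np.array(p[:2])-O;return np.array([d@V,d@U])
def plan(wps,cur=None):
    "wps: x,y,z,yaw(deg of tool y). prints final shift (cm), turn (rad about tool z) of each call"
    if cur is None:
        s=robot.state();q=s["eef_rot"];a=2*np.arctan2(q[1],q[2]);cur=[*s["tcp_pos"],90-np.degrees(a)]
    for w in wps:
        th=np.radians(cur[3]);y=np.array([np.cos(th),np.sin(th),0]);z=np.array([0,0,-1.]);x=np.cross(y,z)
        d=np.array(w[:3])-cur[:3];print(np.round([d@x/10,d@y/10,d@z/10],2),"turn",round(-np.radians(w[3]-cur[3]),3));cur=w
def st():
    s=robot.state();q=s["eef_rot"];print(round(s["clock"],2),s["tcp_pos"].round(1),"guide",w2g(s["tcp_pos"]).round(1),"yaw",round(90-2*np.degrees(np.arctan2(q[1],q[2])),2),"tilt",np.round([q[0],q[3]],4),"F",s["wrist_force"].round(1),"w",round(s["width"],1),s["qpos"].round(2))
E
python3 - <<'E'
from h import *
st()
plan([(385,487,230,34),(530,320,230,3.5),(590,105,230,3.5),(600,-115,230,3.5),(595.5,-297,180,3.5)])
E
```

```text
1.75 [218.6 638.6 231.3] guide [-309.3  213.7] yaw 71.1 tilt [-0.  0.] F [ 0.3 -0.7 -0.4] w 85.4 [-1.27  0.47 -0.05  1.53  0.02  1.14 -0.08]
[-20.66  -8.96   0.13] turn 0.648
[-21.95   2.68   0.  ] turn 0.532
[-21.83   4.68   0.  ] turn -0.0
[-22.02  -0.34   0.  ] turn -0.0
[-18.14  -1.56   5.  ] turn -0.0
```

{"fn": "jog_arm", "kwargs": {
  "series": [
    [[-4.14,-1.8,0],[0,0,0.13]],
    [[-8.28,-3.6,0],[0,0,0.26]],
    [[-12.4,-5.4,0],[0,0,0.39]],
    [[-16.5,-7.2,0.1],[0,0,0.52]],
    [[-20.7,-9.0,0.1],[0,0,0.65]]
  ],
  "claw": -1
}}

```text
clock: 2.25
tcp_pos: [386.3, 485.2, 230.5]
eef_rot: [-0.0, 0.473, 0.881, 0.0]
wrist_force: [0.1, -0.4, 0.9]
width: 85.2
grip_force: 0.0
```

{"fn": "jog_arm", "kwargs": {
  "series": [
    [[-4.4,0.54,0],[0,0,0.106]],
    [[-8.8,1.07,0],[0,0,0.212]],
    [[-13.2,1.6,0],[0,0,0.318]],
    [[-17.6,2.14,0],[0,0,0.424]],
    [[-22,2.7,0],[0,0,0.53]]
  ]
}}

```text
clock: 2.75
tcp_pos: [531.2, 317.5, 230.6]
eef_rot: [-0.0, 0.687, 0.727, 0.0]
wrist_force: [1.0, -0.2, 0.4]
width: 85.8
grip_force: 0.0
```

```bash
python3 -c "
from h import *
st()
plan([(590,105,230,3.5),(600,-115,230,3.5),(595.5,-297,180,3.5)])"
```

```text
2.75 [531.2 317.5 230.6] guide [ -36.1 -141.7] yaw 3.26 tilt [-0.0001  0.0004] F [ 1.  -0.2  0.4] w 85.8 [-0.84  0.38  0.32  1.69 -0.13  1.09 -0.43]
[-21.55   4.66   0.06] turn -0.004
[-22.02  -0.34   0.  ] turn -0.0
[-18.14  -1.56   5.  ] turn -0.0
```

{"fn": "jog_arm", "kwargs": {
  "series": [
    [[-4.3,0.93,0],[0,0,0]],
    [[-8.6,1.86,0],[0,0,0]],
    [[-12.9,2.8,0],[0,0,0]],
    [[-17.2,3.7,0],[0,0,0]],
    [[-21.6,4.7,0],[0,0,0]]
  ]
}}

```text
clock: 3.25
tcp_pos: [590.6, 104.7, 230.5]
eef_rot: [-0.0, 0.685, 0.729, 0.0]
wrist_force: [0.9, 0.8, -0.4]
width: 85.6
grip_force: 0.0
```

{"fn": "jog_arm", "kwargs": {
  "series": [
    [[-4.4,-0.1,0],[0,0,0]],
    [[-8.8,-0.2,0],[0,0,0]],
    [[-13.2,-0.3,0],[0,0,0]],
    [[-17.6,-0.3,0],[0,0,0]],
    [[-22,-0.3,0],[0,0,0]]
  ]
}}

```text
clock: 3.75
tcp_pos: [600.7, -115.3, 230.5]
eef_rot: [0.0, 0.685, 0.728, 0.0]
wrist_force: [1.7, 0.4, 0.3]
width: 85.1
grip_force: 0.0
```

{"fn": "jog_arm", "kwargs": {
  "series": [
    [[-4.3,-0.4,0],[0,0,0]],
    [[-8.6,-0.8,0],[0,0,0]],
    [[-12.9,-1.2,1],[0,0,0]],
    [[-16.5,-1.5,3],[0,0,0]],
    [[-18.1,-1.6,5],[0,0,0]]
  ]
}}

```text
clock: 4.25
tcp_pos: [594.6, -300.5, 180.4]
eef_rot: [0.001, 0.687, 0.727, -0.001]
wrist_force: [0.8, -0.4, -1.2]
width: 85.4
grip_force: 0.0
```

```bash
python3 - <<'E'
from h import *
st()
# stick yaw/position from the side view, and from the earlier masks if visible
for n in("top","side"):
    c=robot.capture(n);H,S,V_=cv2.split(cv2.cvtColor(c["image"],cv2.COLOR_RGB2HSV))
    for k,z in(("stick_grip",53),("stick",3)):
        for m in robot.mark_of(c,k)[:1]: print(n,k,round(m["p"],2),onplane(c,m["at"],z).round(1))
    save(c,n+"1.png")
    q=rect(c,23,500,680,-370,-180,2);cv2.imwrite(f"pics/s_{n}.png",q[:,:,::-1])
a=np.hstack([cv2.imread("pics/s_top.png"),cv2.imread("pics/s_side.png")]);cv2.imwrite("pics/s.png",a);print(a.shape)
E
```

```text
4.25 [ 594.6 -300.5  180.4] guide [ -45.  -762.8] yaw 3.19 tilt [ 0.0014 -0.0008] F [ 0.8 -0.4 -1.2] w 85.4 [ 0.08  0.53  0.47  1.63 -0.27  1.04  0.69]
top stick_grip 0.72 [ 606.3 -296.    53. ]
top stick 0.65 [ 599.7 -302.2    3. ]
side stick_grip 0.54 [ 601.1 -293.4   53. ]
side stick 0.72 [ 593.1 -292.     3. ]
(360, 760, 3)
```

View pics/s.png

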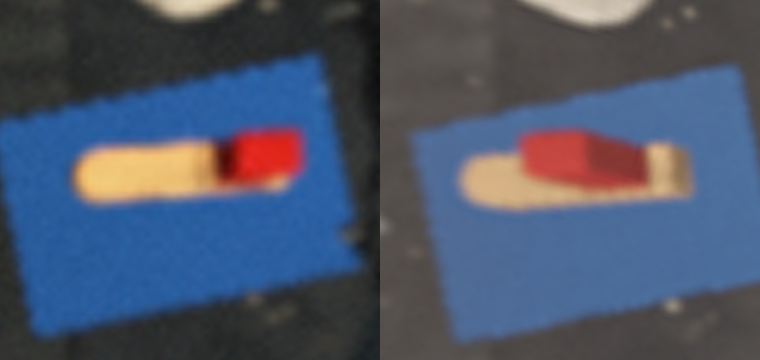

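The rectified crops (2 px/mm, top view left, side view right) show the stick's nose tip at (74, 174) and (458, 181) and its tail near (290, 165) and (685, 170). That gives a grip point of about (596, -297.5) and a yaw of about 3.6°.

```bash
python3 -c "
from h import *
st()
plan([(596,-297.5,90,3.6),(596,-297.5,43,3.6)])"
```

```text
4.55 [ 597.1 -293.7  181.2] guide [ -41.8 -756.4] yaw 3.64 tilt [0.0004 0.0008] F [ 0.2 -0.3 -0.7] w 85.3 [ 0.07  0.52  0.47  1.63 -0.27  1.05  0.68]
[-0.37 -0.13  9.12] turn 0.001
[0.  0.  4.7] turn -0.0
```

{"fn": "jog_arm", "kwargs": {
  "series": [
    [[0,0,2.5],[0,0,0]],
    [[0,0,5],[0,0,0]],
    [[0,0,7.5],[0,0,0]],
    [[0,0,8.5],[0,0,0]],
    [[0,0,8.5],[0,0,0]]
  ]
}}

```text
clock: 5.05
tcp_pos: [595.9, -293.7, 94.7]
eef_rot: [-0.001, 0.685, 0.729, 0.0]
wrist_force: [-0.0, 0.2, -0.1]
width: 85.3
grip_force: 0.0
```

{"fn": "jog_arm", "kwargs": {
  "series": [
    [[0,0,0],[0,0,0]],
    [[0,0,0],[0,0,0]],
    [[0,0,0],[0,0,0]],
    [[0,0,0],[0,0,0]],
    [[0,0,0],[0,0,0]]
  ]
}}

```text
clock: 5.55
tcp_pos: [596.0, -295.4, 95.7]
eef_rot: [0.0, 0.685, 0.728, 0.0]
wrist_force: [-0.2, 0.6, -0.4]
width: 85.1
grip_force: 0.0
```

```bash
python3 -c "
from h import *
st()
plan([(596,-297.5,43,3.6)])"
```

```text
5.55 [ 596.  -295.4   95.7] guide [ -43.1 -757.9] yaw 3.5 tilt [0.0002 0.0002] F [-0.2  0.6 -0.4] w 85.1 [ 0.1   0.61  0.43  1.7  -0.31  0.89  0.72]
[-0.21 -0.01  5.27] turn -0.002
```

{"fn": "jog_arm", "kwargs": {
  "series": [
    [[-0.2,0,2],[0,0,0]],
    [[-0.2,0,4],[0,0,0]],
    [[-0.2,0,5.2],[0,0,0]],
    [[-0.2,0,5.2],[0,0,0]],
    [[-0.2,0,5.2],[0,0,0]]
  ]
}}

```text
clock: 6.05
tcp_pos: [596.2, -297.5, 43.5]
eef_rot: [0.0, 0.685, 0.728, 0.0]
wrist_force: [-0.2, -0.8, 0.6]
width: 85.5
grip_force: 0.0
```

{"fn": "jog_arm", "kwargs": {
  "series": [
    [[0,0,0],[0,0,0]],
    [[0,0,0],[0,0,0]],
    [[0,0,0],[0,0,0]],
    [[0,0,0],[0,0,0]],
    [[0,0,0],[0,0,0]]
  ],
  "claw": 1
}}

```text
clock: 6.55
tcp_pos: [596.2, -297.3, 43.6]
eef_rot: [0.0, 0.685, 0.728, 0.0]
wrist_force: [-0.4, 0.2, 1.7]
width: 21.2
grip_force: 60.1
```

{"fn": "jog_arm", "kwargs": {
  "series": [
    [[0,0,0],[0,0,0]],
    [[0,0,0],[0,0,0]],
    [[0,0,0],[0,0,0]],
    [[0,0,0],[0,0,0]],
    [[0,0,0],[0,0,0]]
  ]
}}

```text
clock: 7.05
tcp_pos: [596.2, -297.3, 43.6]
eef_rot: [0.0, 0.685, 0.728, 0.0]
wrist_force: [-0.2, 1.4, 4.5]
width: 21.1
grip_force: 60.5
```

```bash
python3 -c "
from h import *
st()
print(g2w(-135,-317),g2w(-125,-317))"
```

```text
7.05 [ 596.2 -297.3   43.6] guide [ -43.1 -759.9] yaw 3.5 tilt [0.0002 0.0002] F [-0.2  1.4  4.5] w 21.1 [ 0.12  0.68  0.4   1.73 -0.35  0.81  0.75]
[453.39119573 131.84826672] [463.32330888 133.0115072 ]
```

```bash
python3 - <<'E'
from h import *
c=robot.capture("top");C=cloud(c)
for a in range(380,470,15):
    s=C[(C[:,0]>a)&(C[:,0]<a+15)&(C[:,1]>50)&(C[:,1]<200)];print(a,np.percentile(s[:,2],[5,50,99]).round(0) if len(s) else 0)
plan([(590,-265,160,3.5),(545,-50,160,3.5),(456,132,160,6.7),(456,132,75,6.7)])
E
```

```text
380 [-59. -46. -31.]
395 [-33. -16.   6.]
410 [-5.  0. 10.]
425 [-19.   0.   7.]
440 [-3.  1.  6.]
455 [-4.  1.  6.]
[  3.27  -0.42 -11.64] turn -0.0
[21.73 -3.18  0.  ] turn -0.0
[18.71 -7.77  0.  ] turn -0.056
[0.  0.  8.5] turn -0.0
```

{"fn": "jog_arm", "kwargs": {
  "series": [
    [[0,0,-1.5],[0,0,0]],
    [[0,0,-4],[0,0,0]],
    [[0.6,0,-7],[0,0,0]],
    [[1.8,-0.2,-10],[0,0,0]],
    [[3.3,-0.4,-11.6],[0,0,0]]
  ]
}}

```text
clock: 7.6
tcp_pos: [590.3, -265.8, 162.2]
eef_rot: [0.002, 0.686, 0.728, 0.0]
wrist_force: [0.4, -0.2, -0.5]
width: 21.3
grip_force: 59.7
```

{"fn": "jog_arm", "kwargs": {
  "series": [
    [[3.8,-0.6,0],[0,0,0]],
    [[8.2,-1.2,0],[0,0,0]],
    [[12.7,-1.9,0],[0,0,0]],
    [[17.2,-2.5,0],[0,0,0]],
    [[21.7,-3.2,0],[0,0,0]]
  ]
}}

```text
clock: 8.1
tcp_pos: [543.9, -48.5, 159.6]
eef_rot: [0.0, 0.685, 0.728, 0.0]
wrist_force: [1.2, -0.2, -2.1]
width: 21.2
grip_force: 59.8
```

{"fn": "jog_arm", "kwargs": {
  "series": [
    [[4.2,-1.7,0],[0,0,-0.011]],
    [[8.4,-3.5,0],[0,0,-0.022]],
    [[12.6,-5.2,0],[0,0,-0.033]],
    [[16.5,-6.9,0],[0,0,-0.045]],
    [[18.7,-7.8,0],[0,0,-0.056]]
  ]
}}

```text
clock: 8.6
tcp_pos: [453.2, 134.9, 159.4]
eef_rot: [-0.001, 0.663, 0.749, -0.0]
wrist_force: [0.8, -0.3, -1.1]
width: 21.1
grip_force: 59.7
```

{"fn": "jog_arm", "kwargs": {
  "series": [
    [[0,0,2],[0,0,0]],
    [[0,0,5],[0,0,0]],
    [[0,0,7.5],[0,0,0]],
    [[0,0,8.5],[0,0,0]],
    [[0,0,8.5],[0,0,0]]
  ]
}}

```text
clock: 9.1
tcp_pos: [454.6, 131.4, 73.5]
eef_rot: [-0.001, 0.665, 0.747, -0.001]
wrist_force: [-0.1, 0.2, -1.5]
width: 21.3
grip_force: 59.7
```

```bash
python3 - <<'E'
from h import *
c=robot.capture("top");d=robot.capture("side");st()
p=g2w(-125,-317);plan([(*p,56,6.7)])
a=np.vstack([rect(c,23,410,620,0,400,1.8),rect(d,23,440,560,0,400,1.8)]);cv2.imwrite("pics/p1.png",a[:,:,::-1])
E
```

```text
9.2 [456.2 131.9  75.1] guide [-132.2 -317.3] yaw 6.68 tilt [0.0003 0.0006] F [ 1.2 -0.2 -0.9] w 21.6 [-0.65  0.37  0.34  2.16 -0.2   0.64 -0.05]
[0.03 0.72 1.91] turn -0.0
```

View pics/p1.png

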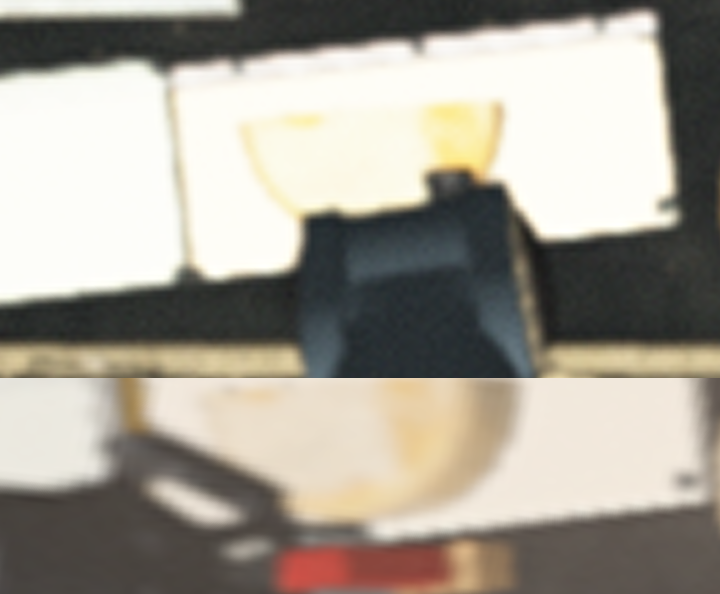

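The side rectification (lower half) shows the stick hanging beside the cheese, its red handle at (360, 567), parallel to the guide and just clear of the deck edge. I'll lower it and push sideways.

{"fn": "jog_arm", "kwargs": {
  "series": [
    [[0,0,0.8],[0,0,0]],
    [[0,0,1.6],[0,0,0]],
    [[0,0,1.9],[0,0,0]],
    [[0,0.3,1.9],[0,0,0]],
    [[0,0.7,1.9],[0,0,0]]
  ]
}}

```text
clock: 9.7
tcp_pos: [462.7, 132.8, 55.3]
eef_rot: [-0.0, 0.665, 0.747, 0.0]
wrist_force: [0.6, -0.1, -1.7]
width: 21.2
grip_force: 59.7
```

{"fn": "jog_arm", "kwargs": {
  "series": [
    [[0,0.4,0],[0,0,0]],
    [[0,0.8,0],[0,0,0]],
    [[0,1.2,0],[0,0,0]],
    [[0,1.6,0],[0,0,0]],
    [[0,2.0,0],[0,0,0]]
  ]
}}

```text
clock: 10.2
tcp_pos: [481.4, 134.9, 55.0]
eef_rot: [-0.001, 0.664, 0.747, -0.001]
wrist_force: [-2.0, 0.1, 0.7]
width: 21.3
grip_force: 59.9
```

{"fn": "jog_arm", "kwargs": {
  "series": [
    [[0,0.3,0],[0,0,0]],
    [[0,0.6,0],[0,0,0]],
    [[0,0.9,0],[0,0,0]],
    [[0,1.2,0],[0,0,0]],
    [[0,1.5,0],[0,0,0]]
  ]
}}

```text
clock: 10.7
tcp_pos: [497.5, 136.8, 55.2]
eef_rot: [0.0, 0.665, 0.747, -0.0]
wrist_force: [-2.2, -0.2, -1.9]
width: 21.3
grip_force: 59.8
```

```bash
python3 - <<'E'
from h import *
st();s=robot.state();print("Fv,Fu",s["wrist_force"][:2]@V,s["wrist_force"][:2]@U)
c=robot.capture("top")
for k,z in(("half_center",30),("half",12)):
    for m in robot.mark_of(c,k)[:1]:print(k,m["p"],w2g(onplane(c,m["at"],z)))
E
```

```text
10.7 [497.5 136.8  55.2] guide [ -90.6 -317.2] yaw 6.71 tilt [ 0. -0.] F [-2.2 -0.2 -1.9] w 21.3 [-0.6   0.46  0.32  2.08 -0.23  0.64 -0.01]
Fv,Fu -2.2081407241878064 0.057029642304501485
half_center 0.81 [ -46.4509447  -262.17210203]
half 0.6 [ -42.35057744 -265.76285734]
```

{"fn": "jog_arm", "kwargs": {
  "series": [
    [[0,0.1,0],[0,0,0]],
    [[0,0.2,0],[0,0,0]],
    [[0,0.3,0],[0,0,0]],
    [[0,0.4,0],[0,0,0]],
    [[0,0.45,0],[0,0,0]]
  ]
}}

```text
clock: 11.35
tcp_pos: [501.7, 137.4, 55.3]
eef_rot: [-0.0, 0.665, 0.747, 0.0]
wrist_force: [-2.2, -0.1, -0.4]
width: 21.0
grip_force: 59.9
```

{"fn": "jog_arm", "kwargs": {
  "series": [
    [[0,0.04,0],[0,0,0]],
    [[0,0.08,0],[0,0,0]],
    [[0,0.12,0],[0,0,0]],
    [[0,0.16,0],[0,0,0]],
    [[0,0.2,0],[0,0,0]]
  ]
}}

```text
clock: 11.85
tcp_pos: [503.2, 137.1, 55.1]
eef_rot: [-0.0, 0.665, 0.747, -0.001]
wrist_force: [-3.2, -2.5, -0.2]
width: 21.2
grip_force: 60.0
```

{"fn": "jog_arm", "kwargs": {
  "series": [
    [[0,0.03,0],[0,0,0]],
    [[0,0.06,0],[0,0,0]],
    [[0,0.1,0],[0,0,0]],
    [[0,0.13,0],[0,0,0]],
    [[0,0.15,0],[0,0,0]]
  ]
}}

```text
clock: 12.35
tcp_pos: [503.5, 137.2, 54.8]
eef_rot: [-0.001, 0.664, 0.747, -0.002]
wrist_force: [-6.0, -3.2, 1.6]
width: 21.6
grip_force: 60.1
```

```bash
python3 - <<'E'
from h import *
st();s=robot.state();print("Fv,Fu",s["wrist_force"][:2]@V,s["wrist_force"][:2]@U)
E
```

```text
12.35 [503.5 137.2  54.8] guide [ -84.6 -317.5] yaw 6.73 tilt [-0.0011 -0.0016] F [-6.  -3.2  1.6] w 21.6 [-0.59  0.47  0.32  2.06 -0.23  0.65 -0.01]
Fv,Fu -6.3135450995427975 -2.4665728659907904
```

{"fn": "jog_arm", "kwargs": {
  "series": [
    [[0,0.04,0],[0,0,0]],
    [[0,0.08,0],[0,0,0]],
    [[0,0.1,0],[0,0,0]],
    [[0,0.1,0],[0,0,0]],
    [[0,0.1,0],[0,0,0]]
  ]
}}

```text
clock: 12.85
tcp_pos: [503.7, 137.3, 54.7]
eef_rot: [-0.002, 0.664, 0.748, -0.002]
wrist_force: [-7.0, -2.0, 1.7]
width: 21.0
grip_force: 60.3
```

```bash
python3 - <<'E'
from h import *
c=robot.capture("top");d=robot.capture("side");st();s=robot.state();print("Fv,Fu",s["wrist_force"][:2]@V,s["wrist_force"][:2]@U)
a=np.vstack([rect(c,48,470,620,30,340,2.2),rect(d,48,500,610,30,340,2.2)]);cv2.imwrite("pics/p2.png",a[:,:,::-1]);print(a.shape)
E
```

```text
12.95 [503.7 137.3  54.6] guide [ -84.4 -317.5] yaw 6.76 tilt [-0.0016 -0.0023] F [-7.4 -3.6  2. ] w 21.0 [-0.59  0.47  0.31  2.06 -0.23  0.65 -0.  ]
Fv,Fu -7.7228805535949965 -2.7251855452495413
(572, 682, 3)
```

View pics/p2.png

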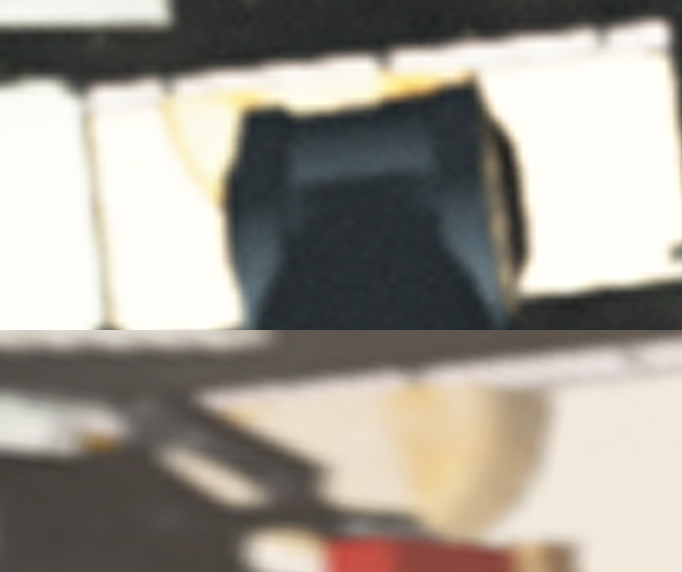

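The top view shows the flat edge against the rail from (168, 95) to (470, 75), and the side view shows no gap, so the cheese is flush. Next I back off and go round behind it.

```bash
python3 - <<'E'
from h import *
a=g2w(-114,-318);b=g2w(-114,-418);c=g2w(-55,-418)
plan([(*a,55.5,6.68),(*b,55.5,6.68),(*c,55.5,6.68)])
E
```

```text
[-0.05 -2.96 -0.09] turn 0.001
[-10.  -0.   0.] turn -0.0
[0.  5.9 0. ] turn -0.0
```

{"fn": "jog_arm", "kwargs": {
  "series": [
    [[0,-0.3,0],[0,0,0]],
    [[0,-1,0],[0,0,0]],
    [[0,-2,0],[0,0,0]],
    [[0,-3,0],[0,0,0]],
    [[0,-3.1,0],[0,0,0]]
  ]
}}

```text
clock: 13.45
tcp_pos: [473.9, 134.2, 55.3]
eef_rot: [-0.0, 0.664, 0.747, -0.0]
wrist_force: [-0.3, 0.0, -0.5]
width: 21.4
grip_force: 59.8
```

{"fn": "jog_arm", "kwargs": {
  "series": [
    [[-2,0,0],[0,0,0]],
    [[-5,0,0],[0,0,0]],
    [[-8,0,0],[0,0,0]],
    [[-9.6,0,0],[0,0,0]],
    [[-10,0,0],[0,0,0]]
  ]
}}

```text
clock: 13.95
tcp_pos: [487.7, 32.7, 55.6]
eef_rot: [0.001, 0.666, 0.746, 0.0]
wrist_force: [-0.3, -1.2, -1.4]
width: 21.3
grip_force: 59.8
```

```bash
python3 - <<'E'
from h import *
c=robot.capture("top");d=robot.capture("side");st()
a=np.vstack([rect(c,48,470,620,30,340,2.2),rect(d,48,500,610,30,340,2.2)]);cv2.imwrite("pics/p3.png",a[:,:,::-1])
w=g2w(-55,-418);plan([(*w,55.5,6.68)])
E
```

```text
14.05 [487.4  34.8  55.5] guide [-112.5 -417.3] yaw 6.64 tilt [0.0002 0.0004] F [-0.3 -0.4 -0.3] w 21.6 [-0.42  0.42  0.32  2.14 -0.23  0.61  0.19]
[-0.07  5.75 -0.  ] turn -0.001
```

View pics/p3.png

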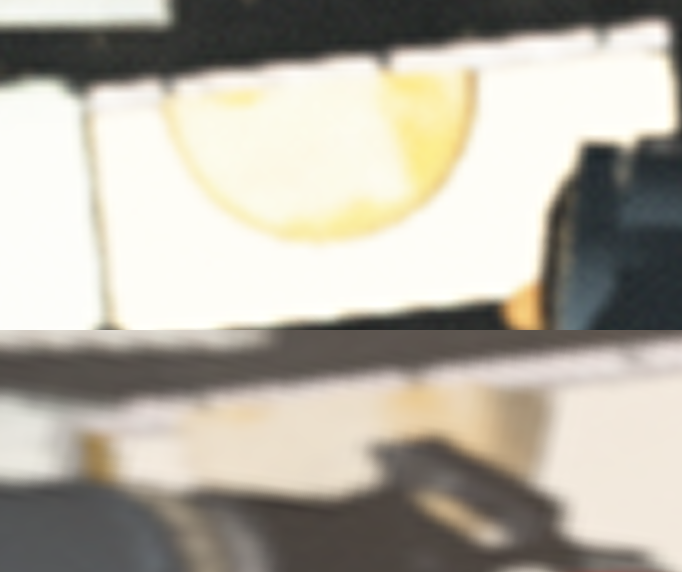

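The cheese sits flush on the rail, its flat edge coinciding with the rail's inner edge from (165, 95) to (475, 70). The nose now goes behind it and I start feeding.

{"fn": "jog_arm", "kwargs": {
  "series": [
    [[0,1,0],[0,0,0]],
    [[0,2.7,0],[0,0,0]],
    [[0,4.4,0],[0,0,0]],
    [[0,5.5,0],[0,0,0]],
    [[0,5.75,0],[0,0,0]]
  ]
}}

```text
clock: 14.55
tcp_pos: [545.9, 43.1, 55.2]
eef_rot: [0.0, 0.664, 0.748, 0.001]
wrist_force: [-0.4, -0.2, -1.5]
width: 21.2
grip_force: 59.8
```

{"fn": "jog_arm", "kwargs": {
  "series": [
    [[0.3,0,0],[0,0,0]],
    [[0.6,0,0],[0,0,0]],
    [[1,0,0],[0,0,0]],
    [[1.4,0,0],[0,0,0]],
    [[1.8,0,0],[0,0,0]]
  ]
}}

```text
clock: 15.05
tcp_pos: [541.7, 60.0, 55.3]
eef_rot: [-0.0, 0.664, 0.747, 0.0]
wrist_force: [0.4, 0.5, -1.5]
width: 21.2
grip_force: 59.8
```

```bash
python3 - <<'E'
from h import *
st();s=robot.state();print("Fv,Fu",s["wrist_force"][:2]@V,s["wrist_force"][:2]@U)
E
```

```text
15.05 [541.7  60.   55.3] guide [ -55.6 -398.6] yaw 6.72 tilt [-0.0001  0.    ] F [ 0.4  0.5 -1.5] w 21.2 [-0.43  0.5   0.32  2.01 -0.24  0.67  0.16]
Fv,Fu 0.463184025347005 0.4021118251059104
```

{"fn": "jog_arm", "kwargs": {
  "series": [
    [[0.4,0,0],[0,0,0]],
    [[0.8,0,0],[0,0,0]],
    [[1.2,0,0],[0,0,0]],
    [[1.6,0,0],[0,0,0]],
    [[2,0,0],[0,0,0]]
  ]
}}

```text
clock: 15.55
tcp_pos: [539.4, 79.3, 55.2]
eef_rot: [-0.0, 0.665, 0.747, -0.0]
wrist_force: [-1.3, -3.3, 0.1]
width: 21.2
grip_force: 59.9
```

```bash
cat >> h.py <<'E'
def half(n=("top",)):
    for k in n:
        c=robot.capture(k)
        for t,z in(("half_center",30),("half",12)):
            for m in robot.mark_of(c,t)[:1]:print(k,t,round(m["p"],2),w2g(onplane(c,m["at"],z)).round(1))
def fu():
    st();s=robot.state();print("Fv,Fu",round(s["wrist_force"][:2]@V,1),round(s["wrist_force"][:2]@U,1))
E
python3 - <<'E'
from h import *
fu();half()
c=robot.capture("top");a=rect(c,48,470,620,30,340,2.2);cv2.imwrite("pics/p4.png",a[:,:,::-1])
E
```

```text
15.55 [539.4  79.3  55.2] guide [ -55.7 -379.2] yaw 6.7 tilt [-0.0001 -0.0003] F [-1.3 -3.3  0.1] w 21.2 [-0.47  0.5   0.32  2.01 -0.24  0.67  0.12]
Fv,Fu -1.7 -3.1
top half_center 0.72 [ -35.  -249.5]
top half 0.74 [ -34.6 -263.1]
```

View pics/p4.png

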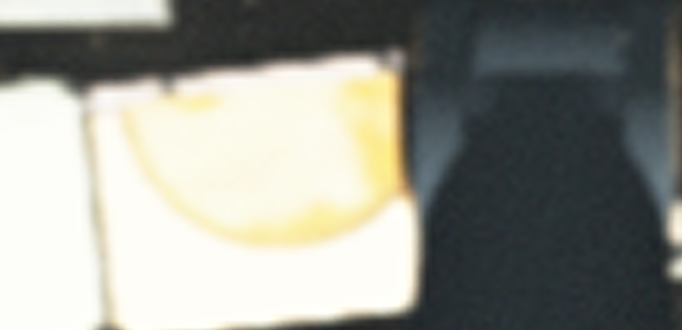

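The top view shows the cheese still flush and moving, with its front corner at (125, 105), just short of the mouth. I add a slight press towards the fence before the flap.

{"fn": "jog_arm", "kwargs": {
  "series": [
    [[0.2,0.05,0],[0,0,0]],
    [[0.4,0.1,0],[0,0,0]],
    [[0.7,0.15,0],[0,0,0]],
    [[1.0,0.2,0],[0,0,0]],
    [[1.3,0.2,0],[0,0,0]]
  ]
}}

```text
clock: 16.25
tcp_pos: [539.0, 90.5, 55.1]
eef_rot: [-0.0, 0.665, 0.747, -0.002]
wrist_force: [-2.9, -6.9, 2.4]
width: 21.2
grip_force: 60.4
```

```bash
python3 -c "
from h import *
fu();half()"
```

```text
16.25 [539.   90.5  55.1] guide [ -54.8 -368. ] yaw 6.67 tilt [-0.0003 -0.0019] F [-2.9 -6.9  2.4] w 21.2 [-0.49  0.5   0.32  2.01 -0.24  0.67  0.1 ]
Fv,Fu -3.7 -6.5
top half_center 0.79 [ -42.2 -234.2]
top half 0.65 [ -31.  -238.3]
```

{"fn": "jog_arm", "kwargs": {
  "series": [
    [[0.3,0,0],[0,0,0]],
    [[0.6,0,0],[0,0,0]],
    [[0.9,0,0],[0,0,0]],
    [[1.2,0,0],[0,0,0]],
    [[1.5,0,0],[0,0,0]]
  ]
}}

```text
clock: 16.9
tcp_pos: [537.3, 103.6, 55.1]
eef_rot: [0.0, 0.665, 0.747, -0.003]
wrist_force: [-2.7, -9.9, 1.9]
width: 21.3
grip_force: 60.4
```

```bash
python3 -c "
from h import *
fu();half()"
```

```text
16.9 [537.3 103.6  55.1] guide [ -54.9 -354.9] yaw 6.62 tilt [ 0.0005 -0.0027] F [-2.7 -9.9  1.9] w 21.3 [-0.52  0.5   0.32  2.01 -0.24  0.68  0.07]
Fv,Fu -3.8 -9.5
top half_center 0.69 [ -36.8 -223.6]
top half 0.69 [ -38.1 -229.3]
```

{"fn": "jog_arm", "kwargs": {
  "series": [
    [[0.3,0.03,0],[0,0,0]],
    [[0.6,0.06,0],[0,0,0]],
    [[0.9,0.1,0],[0,0,0]],
    [[1.2,0.1,0],[0,0,0]],
    [[1.5,0.1,0],[0,0,0]]
  ]
}}

```text
clock: 17.55
tcp_pos: [535.9, 117.0, 54.9]
eef_rot: [0.0, 0.665, 0.747, -0.004]
wrist_force: [-4.4, -12.3, 3.5]
width: 21.4
grip_force: 60.5
```

{"fn": "jog_arm", "kwargs": {
  "series": [
    [[0.3,0,0],[0,0,0]],
    [[0.6,0,0],[0,0,0]],
    [[0.9,0,0],[0,0,0]],
    [[1.2,0,0],[0,0,0]],
    [[1.5,0,0],[0,0,0]]
  ]
}}

```text
clock: 18.05
tcp_pos: [534.0, 132.8, 54.8]
eef_rot: [0.0, 0.665, 0.747, -0.004]
wrist_force: [-3.7, -10.8, 2.5]
width: 21.4
grip_force: 60.5
```

```bash
python3 - <<'E'
from h import *
fu();half(("top","side"))
c=robot.capture("top");d=robot.capture("side")
a=np.vstack([rect(c,48,460,620,90,400,2.2),rect(d,48,460,610,90,400,1.65*4/3)]);cv2.imwrite("pics/p5.png",a[:590,:,::-1])
E
```

```text
18.05 [534.  132.8  54.8] guide [ -54.8 -325.5] yaw 6.61 tilt [ 0.     -0.0037] F [ -3.7 -10.8   2.5] w 21.4 [-0.57  0.51  0.32  2.   -0.24  0.68  0.02]
Fv,Fu -4.9 -10.3
top half_center 0.81 [ -31.2 -188.3]
top half 0.68 [ -40.5 -202.1]
side half_center 0.42 [ -39.2 -202.1]
side half 0.46 [ -27.1 -178.5]
```

View pics/p5.png

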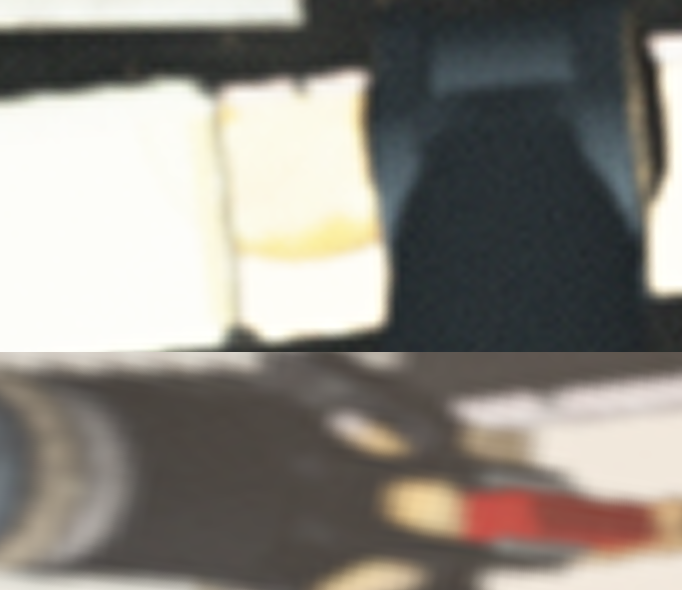

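{"fn": "jog_arm", "kwargs": {
  "series": [
    [[0.5,0,0],[0,0,0]],
    [[1,0,0],[0,0,0]],
    [[1.5,0,0],[0,0,0]],
    [[2,0,0],[0,0,0]],
    [[2.5,0,0],[0,0,0]]
  ]
}}

```text
clock: 18.95
tcp_pos: [531.2, 157.6, 54.8]
eef_rot: [0.0, 0.665, 0.747, -0.004]
wrist_force: [-3.6, -11.5, 3.2]
width: 21.0
grip_force: 60.5
```

{"fn": "jog_arm", "kwargs": {
  "series": [
    [[0.5,0,0],[0,0,0]],
    [[1,0,0],[0,0,0]],
    [[1.5,0,0],[0,0,0]],
    [[2,0,0],[0,0,0]],
    [[2.5,0,0],[0,0,0]]
  ]
}}

```text
clock: 19.45
tcp_pos: [528.4, 182.3, 54.8]
eef_rot: [0.0, 0.665, 0.747, -0.004]
wrist_force: [-3.8, -11.5, 3.6]
width: 21.1
grip_force: 60.5
```

{"fn": "jog_arm", "kwargs": {
  "series": [
    [[0.5,0,0],[0,0,0]],
    [[1,0,0],[0,0,0]],
    [[1.5,0,0],[0,0,0]],
    [[2,0,0],[0,0,0]],
    [[2.5,0,0],[0,0,0]]
  ]
}}

```text
clock: 19.95
tcp_pos: [525.5, 207.1, 54.7]
eef_rot: [0.0, 0.665, 0.747, -0.004]
wrist_force: [-3.9, -11.8, 3.0]
width: 21.2
grip_force: 60.5
```

```bash
python3 - <<'E'
from h import *
fu();half(("top","side"))
E
```

```text
19.95 [525.5 207.1  54.7] guide [ -54.6 -250.7] yaw 6.6 tilt [ 0.0002 -0.0041] F [ -3.9 -11.8   3. ] w 21.2 [-0.69  0.52  0.32  1.96 -0.24  0.7  -0.11]
Fv,Fu -5.3 -11.3
top half_center 0.61 [  59.7 -740.2]
top half 0.36 [ 157.4 -440.4]
side half_center 0.54 [ -52.4 -120.5]
```

{"fn": "jog_arm", "kwargs": {
  "series": [
    [[0.3,0,0],[0,0,0]],
    [[0.6,0,0],[0,0,0]],
    [[0.9,0,0],[0,0,0]],
    [[1.2,0,0],[0,0,0]],
    [[1.5,0,0],[0,0,0]]
  ]
}}

```text
clock: 20.75
tcp_pos: [523.6, 222.4, 54.5]
eef_rot: [0.0, 0.665, 0.747, -0.004]
wrist_force: [-3.7, -9.9, 2.0]
width: 21.3
grip_force: 60.4
```

{"fn": "jog_arm", "kwargs": {
  "series": [
    [[0.2,0,0],[0,0,0]],
    [[0.4,0,0],[0,0,0]],
    [[0.6,0,0],[0,0,0]],
    [[0.8,0,0],[0,0,0]],
    [[1,0,0],[0,0,0]]
  ]
}}

```text
clock: 21.25
tcp_pos: [522.4, 232.3, 54.5]
eef_rot: [0.0, 0.665, 0.747, -0.004]
wrist_force: [-3.2, -9.9, 2.6]
width: 21.2
grip_force: 60.3
```

{"fn": "jog_arm", "kwargs": {
  "series": [
    [[0.2,0,0],[0,0,0]],
    [[0.4,0,0],[0,0,0]],
    [[0.6,0,0],[0,0,0]],
    [[0.7,0,0],[0,0,0]],
    [[0.8,0,0],[0,0,0]]
  ]
}}

```text
clock: 21.75
tcp_pos: [521.5, 240.3, 54.5]
eef_rot: [0.0, 0.665, 0.747, -0.004]
wrist_force: [-3.5, -10.2, 2.0]
width: 21.2
grip_force: 60.3
```

```bash
python3 - <<'E'
from h import *
fu()
E
```

```text
21.75 [521.5 240.3  54.5] guide [ -54.7 -217.3] yaw 6.63 tilt [ 0.     -0.0041] F [ -3.5 -10.2   2. ] w 21.2 [-0.75  0.54  0.32  1.94 -0.24  0.71 -0.17]
Fv,Fu -4.7 -9.8
```

{"fn": "jog_arm", "kwargs": {
  "series": [
    [[0.1,0,0],[0,0,0]],
    [[0.2,0,0],[0,0,0]],
    [[0.3,0,0],[0,0,0]],
    [[0.4,0,0],[0,0,0]],
    [[0.5,0,0],[0,0,0]]
  ]
}}

```text
clock: 22.25
tcp_pos: [520.8, 246.3, 54.4]
eef_rot: [-0.0, 0.665, 0.747, -0.003]
wrist_force: [-3.2, -5.3, -0.8]
width: 21.1
grip_force: 60.0
```

{"fn": "jog_arm", "kwargs": {
  "series": [
    [[0.07,0,0],[0,0,0]],
    [[0.14,0,0],[0,0,0]],
    [[0.21,0,0],[0,0,0]],
    [[0.28,0,0],[0,0,0]],
    [[0.35,0,0],[0,0,0]]
  ]
}}

```text
clock: 22.75
tcp_pos: [520.2, 251.9, 54.3]
eef_rot: [-0.001, 0.664, 0.747, -0.003]
wrist_force: [-3.0, -3.8, -0.8]
width: 21.6
grip_force: 59.9
```

{"fn": "jog_arm", "kwargs": {
  "series": [
    [[0.05,0,0],[0,0,0]],
    [[0.1,0,0],[0,0,0]],
    [[0.15,0,0],[0,0,0]],
    [[0.2,0,0],[0,0,0]],
    [[0.25,0,0],[0,0,0]]
  ]
}}

```text
clock: 23.25
tcp_pos: [519.9, 254.4, 54.3]
eef_rot: [-0.001, 0.664, 0.747, -0.003]
wrist_force: [-3.5, -4.1, -0.9]
width: 21.5
grip_force: 59.9
```

```bash
python3 - <<'E'
from h import *
fu()
E
```

```text
23.25 [519.9 254.4  54.3] guide [ -54.7 -203. ] yaw 6.73 tilt [-0.001  -0.0025] F [-3.5 -4.1 -0.9] w 21.5 [-0.76  0.54  0.31  1.93 -0.25  0.71 -0.19]
Fv,Fu -3.9 -3.6
```

{"fn": "jog_arm", "kwargs": {
  "series": [
    [[0.05,0,0],[0,0,0]],
    [[0.1,0,0],[0,0,0]],
    [[0.15,0,0],[0,0,0]],
    [[0.2,0,0],[0,0,0]],
    [[0.25,0,0],[0,0,0]]
  ]
}}

```text
clock: 23.75
tcp_pos: [519.7, 256.3, 54.3]
eef_rot: [-0.001, 0.664, 0.747, -0.003]
wrist_force: [-3.5, -5.2, -0.9]
width: 21.5
grip_force: 59.9
```

{"fn": "jog_arm", "kwargs": {
  "series": [
    [[0.05,0,0],[0,0,0]],
    [[0.1,0,0],[0,0,0]],
    [[0.15,0,0],[0,0,0]],
    [[0.2,0,0],[0,0,0]],
    [[0.25,0,0],[0,0,0]]
  ]
}}

```text
clock: 24.25
tcp_pos: [519.6, 256.8, 54.5]
eef_rot: [-0.0, 0.665, 0.747, -0.004]
wrist_force: [-3.3, -9.5, 0.7]
width: 21.2
grip_force: 60.1
```

{"fn": "jog_arm", "kwargs": {
  "series": [
    [[0.05,0,0],[0,0,0]],
    [[0.1,0,0],[0,0,0]],
    [[0.15,0,0],[0,0,0]],
    [[0.15,0,0],[0,0,0]],
    [[0.15,0,0],[0,0,0]]
  ]
}}

```text
clock: 24.75
tcp_pos: [519.5, 257.0, 54.5]
eef_rot: [0.0, 0.665, 0.747, -0.004]
wrist_force: [-3.9, -10.0, 2.4]
width: 21.1
grip_force: 60.2
```

{"fn": "jog_arm", "kwargs": {
  "series": [
    [[0,0,0],[0,0,0]],
    [[0,0,0],[0,0,0]],
    [[0,0,0],[0,0,0]],
    [[0,0,0],[0,0,0]],
    [[0,0,0],[0,0,0]]
  ]
}}

```text
clock: 25.25
tcp_pos: [519.5, 257.0, 54.5]
eef_rot: [0.0, 0.665, 0.747, -0.004]
wrist_force: [-4.2, -10.2, 3.3]
width: 21.3
grip_force: 60.2
```

```bash
python3 - <<'E'
from h import *
fu()
E
```

```text
25.25 [519.5 257.   54.5] guide [ -54.8 -200.4] yaw 6.61 tilt [ 0.0002 -0.0044] F [ -4.2 -10.2   3.3] w 21.3 [-0.77  0.54  0.32  1.93 -0.24  0.72 -0.2 ]
Fv,Fu -5.3 -9.6
```

{"fn": "jog_arm", "kwargs": {
  "series": [
    [[0.05,0,0],[0,0,0]],
    [[0.1,0,0],[0,0,0]],
    [[0.15,0,0],[0,0,0]],
    [[0.15,0,0],[0,0,0]],
    [[0.15,0,0],[0,0,0]]
  ]
}}

```text
clock: 25.75
tcp_pos: [519.5, 257.3, 54.6]
eef_rot: [0.001, 0.665, 0.746, -0.005]
wrist_force: [-3.2, -12.4, 3.6]
width: 21.2
grip_force: 60.4
```

{"fn": "jog_arm", "kwargs": {
  "series": [
    [[0,0,0],[0,0,0]],
    [[0,0,0],[0,0,0]],
    [[0,0,0],[0,0,0]],
    [[0,0,0],[0,0,0]],
    [[0,0,0],[0,0,0]]
  ]
}}

```text
clock: 26.25
tcp_pos: [519.5, 257.2, 54.5]
eef_rot: [0.001, 0.665, 0.746, -0.005]
wrist_force: [-2.6, -13.1, 3.6]
width: 21.0
grip_force: 60.4
```

```bash
python3 - <<'E'
from h import *
fu()
E
```

```text
26.25 [519.5 257.2  54.5] guide [ -54.7 -200.2] yaw 6.57 tilt [ 0.0006 -0.0051] F [ -2.6 -13.1   3.6] w 21.0 [-0.77  0.54  0.32  1.93 -0.24  0.72 -0.2 ]
Fv,Fu -4.1 -12.7
```

Fu rises to about 12.7 N with no further travel, so the cheese is home and firmly pressed. I withdraw and take a look.

{"fn": "jog_arm", "kwargs": {
  "series": [
    [[-0.5,-0.1,0],[0,0,0]],
    [[-1.5,-0.4,0],[0,0,0]],
    [[-4,-0.6,0],[0,0,0]],
    [[-7.5,-0.6,0],[0,0,0]],
    [[-10,-0.6,0],[0,0,0]]
  ]
}}

```text
clock: 26.75
tcp_pos: [527.9, 162.4, 55.9]
eef_rot: [0.001, 0.665, 0.747, 0.001]
wrist_force: [0.7, -1.5, -1.3]
width: 21.6
grip_force: 59.8
```

{"fn": "jog_arm", "kwargs": {
  "series": [
    [[-1,0,-2],[0,0,0]],
    [[-1,0,-5],[0,0,0]],
    [[-1,0,-9],[0,0,0]],
    [[-1,0,-11],[0,0,0]],
    [[-1,0,-11.5],[0,0,0]]
  ]
}}

```text
clock: 27.25
tcp_pos: [530.3, 154.8, 173.6]
eef_rot: [0.001, 0.665, 0.747, 0.004]
wrist_force: [-0.0, 1.0, -1.6]
width: 21.2
grip_force: 59.9
```

```bash
python3 - <<'E'
from h import *
fu();half(("top","side"))
p=(596.2,-297.3)
plan([(535,-30,165,3.5),(580,-240,165,3.5),(*p,80,3.5),(*p,44.5,3.5)])
d=robot.capture("side");c=robot.capture("top")
a=np.vstack([rect(d,48,460,600,200,500,2.2),rect(c,48,460,590,200,500,2.2)]);cv2.imwrite("pics/p6.png",a[:600,:,::-1])
E
```

```text
27.25 [530.3 154.8 173.6] guide [ -55.9 -303.2] yaw 6.71 tilt [0.0012 0.004 ] F [-0.   1.  -1.6] w 21.2 [-0.66  0.34  0.38  1.91 -0.16  0.91 -0.09]
Fv,Fu 0.1 1.0
side half 0.6 [-12.9 -22.3]
[-18.31  -1.36   0.38] turn 0.056
[-21.24   3.21   0.  ] turn -0.0
[-5.82  1.27  8.5 ] turn -0.0
[0.   0.   3.55] turn -0.0
```

View pics/p6.png

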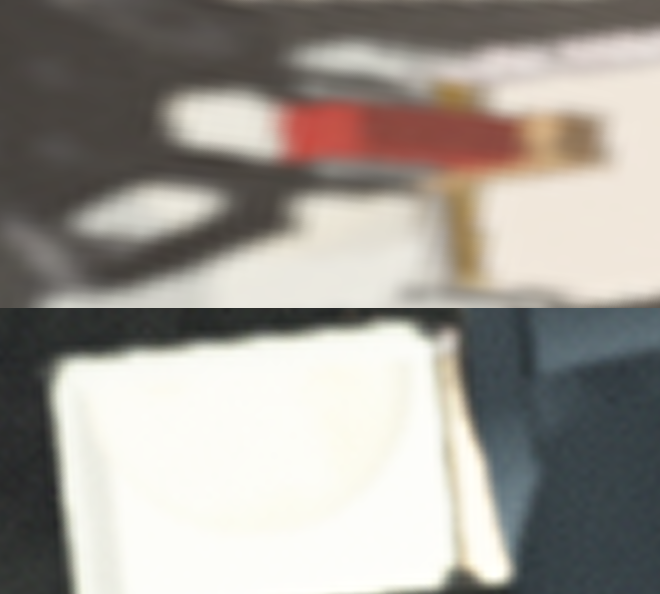

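The top view (lower half) shows the cheese faintly through the hood, flush on the fence and seated at the stop end (about 95–410 px). The yellow flap hangs shut across the mouth. Now I return the stick.

{"fn": "jog_arm", "kwargs": {
  "series": [
    [[-3.7,-0.3,0],[0,0,0.011]],
    [[-7.4,-0.5,0],[0,0,0.022]],
    [[-11.1,-0.8,0],[0,0,0.034]],
    [[-14.8,-1.1,0],[0,0,0.045]],
    [[-18.4,-1.4,0],[0,0,0.056]]
  ]
}}

```text
clock: 28.15
tcp_pos: [535.2, -32.4, 169.7]
eef_rot: [-0.0, 0.685, 0.728, -0.0]
wrist_force: [0.8, 0.3, -0.9]
width: 21.4
grip_force: 59.9
```

{"fn": "jog_arm", "kwargs": {
  "series": [
    [[-4.3,0.6,0],[0,0,0]],
    [[-8.6,1.3,0],[0,0,0]],
    [[-12.9,1.9,0],[0,0,0]],
    [[-17.2,2.6,0],[0,0,0]],
    [[-21.2,3.2,0],[0,0,0]]
  ]
}}

```text
clock: 28.65
tcp_pos: [580.4, -242.5, 169.4]
eef_rot: [-0.0, 0.685, 0.728, -0.0]
wrist_force: [0.7, 0.1, -0.7]
width: 21.4
grip_force: 59.9
```

{"fn": "jog_arm", "kwargs": {
  "series": [
    [[-2.5,0.6,0],[0,0,0]],
    [[-4.8,1.2,1],[0,0,0]],
    [[-5.8,1.3,4],[0,0,0]],
    [[-5.8,1.3,7],[0,0,0]],
    [[-5.8,1.3,8],[0,0,0]]
  ]
}}

```text
clock: 29.15
tcp_pos: [594.6, -296.7, 85.9]
eef_rot: [-0.003, 0.685, 0.728, -0.001]
wrist_force: [-0.4, 0.2, -1.8]
width: 21.3
grip_force: 59.7
```

{"fn": "jog_arm", "kwargs": {
  "series": [
    [[0,0,0],[0,0,0]],
    [[0,0,0],[0,0,0]],
    [[0,0,0],[0,0,0]],
    [[0,0,0],[0,0,0]],
    [[0,0,0],[0,0,0]]
  ]
}}

```text
clock: 29.65
tcp_pos: [597.5, -297.7, 91.4]
eef_rot: [0.001, 0.685, 0.728, 0.0]
wrist_force: [0.3, 0.3, -1.2]
width: 21.1
grip_force: 59.7
```

```bash
python3 - <<'E'
from h import *
fu();plan([(596.2,-297.3,45,3.5)])
E
```

```text
29.65 [ 597.5 -297.7   91.4] guide [ -41.8 -760.4] yaw 3.51 tilt [0.0008 0.0004] F [ 0.3  0.3 -1.2] w 21.1 [ 0.09  0.63  0.45  1.7  -0.33  0.89  0.74]
Fv,Fu 0.4 0.2
[ 0.04 -0.13  4.64] turn 0.0
```

{"fn": "jog_arm", "kwargs": {
  "series": [
    [[0,-0.1,1.2],[0,0,0]],
    [[0,-0.1,2.6],[0,0,0]],
    [[0,-0.1,3.8],[0,0,0]],
    [[0,-0.1,4.2],[0,0,0]],
    [[0,-0.1,4.4],[0,0,0]]
  ]
}}

```text
clock: 30.15
tcp_pos: [595.4, -297.4, 44.9]
eef_rot: [-0.001, 0.685, 0.728, -0.0]
wrist_force: [0.2, 0.2, -0.4]
width: 21.2
grip_force: 59.8
```

{"fn": "jog_arm", "kwargs": {
  "series": [
    [[0,0,0.05],[0,0,0]],
    [[0,0,0.1],[0,0,0]],
    [[0,0,0.15],[0,0,0]],
    [[0,0,0.2],[0,0,0]],
    [[0,0,0.25],[0,0,0]]
  ]
}}

```text
clock: 30.65
tcp_pos: [596.1, -297.7, 44.0]
eef_rot: [0.0, 0.685, 0.728, 0.0]
wrist_force: [-0.0, 0.2, -1.7]
width: 21.4
grip_force: 59.8
```

{"fn": "jog_arm", "kwargs": {
  "series": [
    [[0,0,0.03],[0,0,0]],
    [[0,0,0.06],[0,0,0]],
    [[0,0,0.1],[0,0,0]],
    [[0,0,0.1],[0,0,0]],
    [[0,0,0.1],[0,0,0]]
  ]
}}

```text
clock: 31.15
tcp_pos: [596.1, -297.7, 43.6]
eef_rot: [0.0, 0.685, 0.728, 0.0]
wrist_force: [-1.5, 1.5, 5.6]
width: 21.0
grip_force: 60.9
```

Touchdown: the force is 5.6 N at the original grasp height. I release and rise.

{"fn": "jog_arm", "kwargs": {
  "series": [
    [[0,0,0],[0,0,0]],
    [[0,0,0],[0,0,0]],
    [[0,0,0],[0,0,0]],
    [[0,0,0],[0,0,0]],
    [[0,0,0],[0,0,0]]
  ],
  "claw": -1
}}

```text
clock: 31.65
tcp_pos: [595.9, -297.6, 42.6]
eef_rot: [-0.0, 0.685, 0.728, -0.0]
wrist_force: [0.1, 0.3, 0.0]
width: 85.5
grip_force: 0.0
```

{"fn": "jog_arm", "kwargs": {
  "series": [
    [[0,0,0],[0,0,0]],
    [[0,0,0],[0,0,0]],
    [[0,0,-1],[0,0,0]],
    [[0,0,-3],[0,0,0]],
    [[0,0,-6],[0,0,0]]
  ]
}}

```text
clock: 32.15
tcp_pos: [595.0, -297.1, 102.5]
eef_rot: [-0.001, 0.685, 0.728, -0.001]
wrist_force: [0.6, -0.9, 0.5]
width: 85.4
grip_force: 0.0
```

{"fn": "jog_arm", "kwargs": {
  "series": [
    [[0,0,-4],[0,0,0]],
    [[0,0,-8],[0,0,0]],
    [[0,0,-12],[0,0,0]],
    [[0,0,-14],[0,0,0]],
    [[0,0,-14],[0,0,0]]
  ]
}}

```text
clock: 32.65
tcp_pos: [597.5, -299.1, 247.7]
eef_rot: [0.004, 0.685, 0.728, 0.002]
wrist_force: [0.1, -0.4, -0.1]
width: 85.3
grip_force: 0.0
```

```bash
python3 - <<'E'
from h import *
c=robot.capture("top");d=robot.capture("side");st()
a=np.vstack([rect(c,23,500,680,-370,-180,1.6),rect(d,23,500,680,-370,-180,1.6)])
b=np.vstack([rect(c,48,440,600,200,490,1.8),rect(d,48,440,600,200,490,1.8)])
h=min(len(a),len(b));cv2.imwrite("pics/p7.png",np.hstack([a[:h],b[:h]])[:600,:800,::-1])
E
```

```text
32.75 [ 595.7 -297.5  242.9] guide [ -43.6 -760. ] yaw 3.49 tilt [0.     0.0002] F [-0.9  0.6  0. ] w 85.2 [ 0.05  0.48  0.51  1.57 -0.25  1.16  0.67]
```

View pics/p7.png

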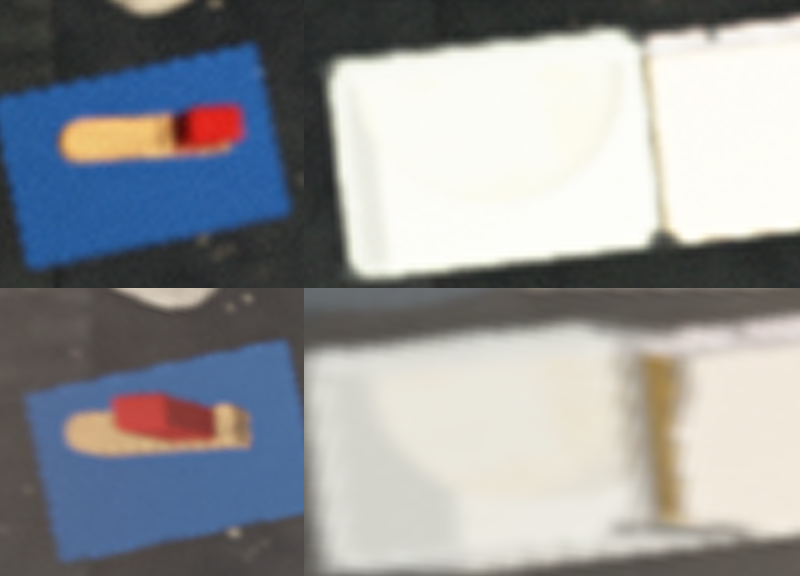

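The stick stands on the mat (top-left panel, handle at about (210, 125)). The cheese sits home under the hood (about 360–620 in the top-right panel), and the flap hangs shut at (660, 440) in the side view.

```bash
python3 -c "
from cell import robot
print(robot.close_job())"
```

```text
the job is handed in; nothing more can be done
None
```

I handed the job in after about 33 s of the 72 s allowed; no verdict came back. The last pictures showed the cheese home and flush under the hood, the flap shut, and the stick standing released on its mat. It met the stop hard (about 13 N on the stick), and the jars and drum were never approached.

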